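# Ink-stamp a cheese on the market counter

### The arm

A 6-joint arm with a two-finger parallel gripper is mounted at the origin on the work surface. World frame = base frame: x ahead of the robot, y to its left, z up, the work surface at z = 0. Lengths are in mm, angles in rad, forces in N, time in s.
With the tool pointing down it reaches from about 250 to 725 mm from the base axis. Payload 9.7 kg.
Tool frame: the origin (TCP) lies between the finger pads; the fingertips stand 22 mm ahead of it and the grasp point (between the pads) lies 3 mm ahead of it; z points along the fingers, y is the direction in which the jaws open and shut (so a half turn about z gives the same grasp; the last joint's range is limited). The gripper opens to 85 mm and grips with 20 to 120 N. Pads are 22 mm wide; open, the fingers measure 114 mm over their backs; the gripper's body (76 mm by 85 mm) begins 54 mm behind the grasp point. The pads swing forward as they close: fully open they stand 13 mm farther back than shut.
Start: joints at [1.255, 0.087, 0.176, 1.66, 0, 1.571], TCP at [170.815, 522.8, 253.284] pointing down, gripper open.
Joint ranges: [-3.13, 3.13], [-0.85, 1.81], [-1.15, 1.24], [-2.2, 2.28], [-1.44, 1.52], [-3.14, 3.14]. Speed limits (rad/s): [2.22, 2.22, 2.57, 3.14, 3.14, 3.14].

### API

Orientations are given as a rotation vector (axis times angle).
In Python, from workcell import env gives the robot as it stands. Calls block until the motion is done:
- env.move_ptp(position, orientation): joint-space move of the TCP to a pose.
- env.move_l(position, attitude=None, max_speed=150, guard=None): straight line of the TCP; attitude=None keeps the orientation; max_speed is the mean speed in mm/s. With guard (N) it stops when the force on the tool has changed by that much, and returns True; else False.
- env.move_j(angles): joint-space move.
- env.command_gripper(opening, force=None): opening from 0.0 (shut) to 1.0 (fully open); force is the grip in N (None keeps the last); returns when the fingers have stopped.
- env.hold(seconds).
- env.solve_ik(position, orientation): joint angles nearest the present ones, or None.
- env.capture(name): name is "scene" or "top"; returns a dict with "color" (480x640x3 uint8, blue, green, red), "fx", "fy", "cx", "cy" (pixels), "R" (3x3) and "t" (3): a world point X has camera coordinates R X + t. Camera axes: x right, y down, z forward; pixel columns grow to the right and rows downward; lengths in mm; the calibration is good to about 2 mm. A picture is of the moment at which its call begins. There is no depth.
A pose or a line that the arm cannot do raises env.PlanningError and nothing moves.
- env.close_job(): hands the job in, once; it reports no verdict.
Readings, each from a call of its own:
- env.current_clock(): time.
- env.current_joint_positions(): joint angles.
- env.current_qd(): joint speeds.
- env.current_tau(): joint torques, N m.
- env.current_position(): TCP position.
- env.current_eef_rot(): TCP orientation.
- env.current_force(): force on the tool from outside, world axes, zero at the start.
- env.current_torque(): the same for the moment, N m.
- env.current_gripper_width(): opening from 0.0 (shut) to 1.0 (fully open).
Only numpy, scipy, OpenCV 4.12 (cv2) and the standard library are available. Lean on these libraries where they do the work, as an engineer would, in place of code of your own. Each camera call takes 0.05 s, during which the arm holds its last target. There are 200 camera calls.

### The job

Slide the loose cheese wheel along the counter into the green stamping stand until it sits against both white fences, under the stamp. Then push the red knob down, past the soft stop where the pad meets the cheese and on to the firm stop at the very bottom, hold it there for half a second, and let it rise fully again, leaving the cheese flat in place under the stamp. Never push the knob to its firm stop without the cheese in place, and do not disturb the bowl, the beaker or the eggs.

Things in the scene. Friction and masses are not known exactly. Their poses are not given: they have to be found in the camera images.
- cheese: Loose pale yellow cheese wheel, a plain disc 160 mm in diameter and 50 mm high, about 0.85 kg, lying flat on the counter. Origin: centre of its underside. Its z axis is up; its yaw means nothing. Too wide to grasp: push it by its side, low down.
- press: Green stamping stand, fixed to the counter. Origin: on the counter (z = 0) exactly below the stamp, where the cheese's centre belongs. Its +x axis points level from the open mouth to the column; the cheese enters moving along +x. The stand has nothing at x below -25 mm: a gripper that pushes the cheese's near side (x = -80 mm) should stay clear of tube and knob.
- fences (a point): Point where the faces of the two white fences would meet, 114 mm along the stand's +x from its origin, 32 mm up at the fences' top. The fences, 75 mm long and 12 mm thick, form a 90-degree V open to -x; their faces touch the seated cheese at 45 degrees either side of +x, 80 mm from the stand's origin, so pushing it along +x centres it.
- column_top (a point): Top of the stand's column, 145 mm along its +x, 128 mm up. Column 45 x 50 mm, on a foot plate 14 mm high (x = 97 to 212 mm, 150 mm wide). An arm 44 mm wide, z = 100 to 128 mm, reaches from it over the origin, where a steel guide tube 40 mm in diameter (z = 88 to 146 mm) holds the stamp.
- plunger_top (a point): Centre of the flat top of the red mushroom knob, 48 mm in diameter, on the stamp's vertical axis; 200 mm above the counter at rest. With a cheese in place it goes down about 36 mm in all: 28 mm to the soft stop and 8 mm more to the firm stop. It springs back up by itself when let go.
- stamp (a joint): Travel of the stamp (blue round ink pad, 44 mm in diameter) down from rest, m. 0 = fully up, underside 78 mm above the counter; the pad meets the cheese at 0.028; without a cheese it ends at 0.034. Light return spring: about 2.5 N at rest, 5 N at 0.028.
- plunger (a joint): Travel of the red knob down into the stamp, m. 0 = out, 0.008 = firm stop. Stiff spring: it starts to move only at about 7 N, after the pad has landed, and takes about 13 N at 0.008.
- bowl: Bystander: loose blue plastic bowl, 120 mm in diameter, 60 mm high. Origin: centre of its underside.
- beaker: Bystander: loose green glass beaker, 68 mm in diameter, 100 mm high. Origin: centre of its underside.
- eggs: Bystander: loose cardboard tray with six brown eggs, 105 x 155 mm, 58 mm high. Origin: centre of its underside.
Mind the look-alikes: they are no part of the job. Leave any orange look-alike of the cheese alone.

How it is judged:
By the outcome, as a careful person would: the job done as asked, in the order asked, and still so for the second after the job is handed in, with the robot touching nothing.
It also fails if it takes over 56 s, if anything falls off the work surface, if the arm or the gripper's body presses on something with over 40 N, if the wrist force passes 120 N, or if a joint passes its speed limit or range.

## Working session

There is one attempt and no reset: what is moved stays moved. The work goes in short steps, each a Python script; the robot and the scene stay as the last script left them, time stands still between calls to the robot, and variables do not carry over. Pictures are saved under pics/ and viewed, about 8 in all and at most 12, crops included, and the job is handed in when it is done.

```bash
mkdir -p pics
python3 - <<'E'
from workcell import env
import cv2,numpy as np
for n in("scene","top"):
    c=env.capture(n);cv2.imwrite(f"pics/{n}0.png",c["color"]);print(n,c["fx"],c["cx"],c["cy"],np.round(c["R"],3).tolist(),np.round(-np.array(c["R"]).T@c["t"]))
print(env.current_clock(),env.current_eef_rot())
E
```

```text
scene 473.50939825695434 313.657840866639 247.52416725770902 [[0.601, 0.799, 0.019], [0.426, -0.3, -0.854], [-0.677, 0.521, -0.52]] [1116. -369.  588.]
top 449.73136357185126 319.7394635247841 239.14147364618842 [[0.017, -1.0, 0.011], [-0.987, -0.019, -0.162], [0.162, -0.008, -0.987]] [389.  85. 956.]
0.1 [-4.94074091e-01 -3.10231859e+00  1.88700935e-03]
```

View pics/scene0.png

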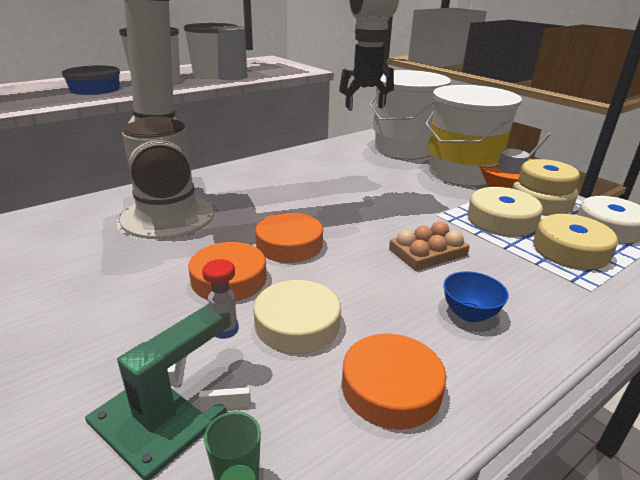

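View pics/top0.png

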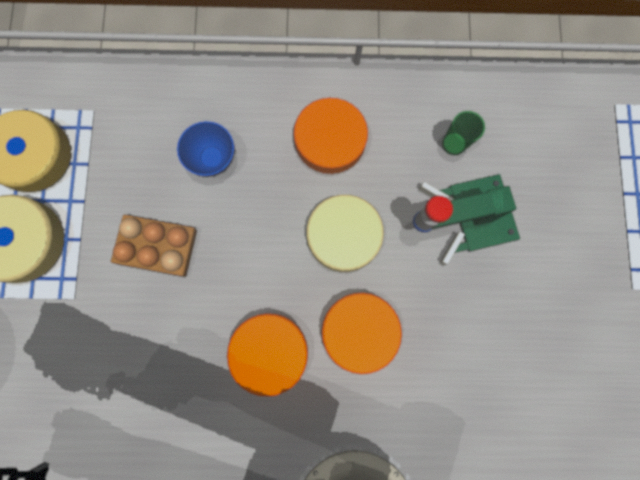

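The scene view shows the pale cheese at (297,315), the stand's knob at (219,270) and the orange look-alikes around it. In the top view the cheese is at (345,232), the knob at (438,208), and the fences run from (420,183) to (452,198) and from (462,234) to (445,262). The foot plate's far corners are near (500,177) and (518,240).

```bash
cat > h.py <<'E'
from workcell import env
import cv2,numpy as np
def ray(c,u,v):
    R=np.array(c["R"]);d=R.T@np.array([(u-c["cx"])/c["fx"],(v-c["cy"])/c["fy"],1]);return -R.T@np.array(c["t"]),d/np.linalg.norm(d)
def onz(c,u,v,z):
    o,d=ray(c,u,v);return o+d*(z-o[2])/d[2]
def tri(c1,p1,c2,p2):
    o,d=ray(c1,*p1);q,e=ray(c2,*p2)
    s=np.linalg.lstsq(np.c_[d,-e],q-o,rcond=None)[0];a=o+d*s[0];b=q+e*s[1];return (a+b)/2,np.linalg.norm(a-b)
def blobs(img,lo,hi,box,amin=40):
    h=cv2.cvtColor(img,cv2.COLOR_BGR2HSV);m=cv2.inRange(h,lo,hi);k=np.zeros_like(m);x0,y0,x1,y1=box;k[y0:y1,x0:x1]=255
    cs=cv2.findContours(m&k,cv2.RETR_EXTERNAL,cv2.CHAIN_APPROX_NONE)[0]
    return sorted([c for c in cs if cv2.contourArea(c)>amin],key=cv2.contourArea,reverse=True)
def cen(c):
    m=cv2.moments(c);return m["m10"]/m["m00"],m["m01"]/m["m00"]
YEL=((20,50,100),(35,255,255))
RED=((0,190,90),(4,255,255))
def cheese(t):
    c=blobs(t["color"],*YEL,(250,100,600,340),200)[0]
    P=np.array([onz(t,u,v,50) for u,v in c[:,0]],np.float32)[:,:2]
    return P,cv2.minEnclosingCircle(P)
E
python3 - <<'E'
from h import *
t=env.capture("top");s=env.capture("scene")
P,ci=cheese(t);print("cheese",ci,P.mean(0))
for nm,c,b in(("t",t,(400,170,480,250)),("s",s,(190,250,245,290))):
    for lo in ((0,190,90),):
        for x in blobs(c["color"],*RED,b)[:2]: print(nm,"red",cen(x),cv2.boundingRect(x))
rt=cen(blobs(t["color"],*RED,(400,170,480,250))[0]);print("knob z200",onz(t,*rt,200),onz(t,*rt,195))
for b in((405,170,460,205),(438,225,470,270)):
    for x in blobs(t["color"],(0,0,205),(180,40,255),b)[:2]:
        r=cv2.boxPoints(cv2.minAreaRect(x));Q=np.array([onz(t,*p,32) for p in r])[:,:2];print("fence",cv2.contourArea(x),np.round(r).tolist(),np.round(Q,1).tolist())
g=blobs(t["color"],(65,60,20),(90,255,255),(420,165,530,260))
for x in g[:2]:print("green",cv2.contourArea(x),cv2.approxPolyDP(x,3,True)[:,0].tolist())
cv2.imwrite("pics/c1.png",np.hstack([cv2.resize(t["color"][160:270,395:530],None,fx=4,fy=4)[:440],np.zeros((440,10,3),np.uint8)]))
cv2.imwrite("pics/c2.png",cv2.resize(s["color"][240:480,70:290],None,fx=2.5,fy=2.5))
E
```

```text
Traceback (most recent call last):
  File "h.py", line 21, in cheese
    return P,cv2.minEnclosingCircle(P)
             ~~~~~~~~~~~~~~~~~~~~~~^^^
cv2.error: OpenCV(4.12.0) /io/opencv/modules/imgproc/src/shapedescr.cpp:201: error: (-215:Assertion failed) count >= 0 && (depth == CV_32F || depth == CV_32S) in function 'minEnclosingCircle'
```

```bash
sed -i 's/minEnclosingCircle(P)/minEnclosingCircle(np.ascontiguousarray(P))/' h.py
python3 - <<'E'
from h import *
t=env.capture("top");s=env.capture("scene")
P,ci=cheese(t);print("cheese",ci,P.mean(0))
for nm,c,b in(("t",t,(400,170,480,250)),("s",s,(190,250,245,290))):
    for x in blobs(c["color"],*RED,b)[:2]: print(nm,"red",cen(x),cv2.boundingRect(x))
rt=cen(blobs(t["color"],*RED,(400,170,480,250))[0]);print("knob z200",onz(t,*rt,200),onz(t,*rt,195))
for b in((405,170,460,205),(438,225,470,270)):
    for x in blobs(t["color"],(0,0,205),(180,40,255),b)[:2]:
        r=cv2.boxPoints(cv2.minAreaRect(x));Q=np.array([onz(t,*p,32) for p in r])[:,:2];print("fence",cv2.contourArea(x),np.round(r).tolist(),np.round(Q,1).tolist())
g=blobs(t["color"],(65,60,20),(90,255,255),(420,165,530,260))
for x in g[:2]:print("green",cv2.contourArea(x),cv2.approxPolyDP(x,3,True)[:,0].tolist())
cv2.imwrite("pics/c1.png",cv2.resize(t["color"][160:270,395:530],None,fx=5,fy=5))
E
```

```text
cheese ((553.36181640625, 27.29414176940918), 80.4281997680664) [553.3536    27.540457]
t red (439.4560739806641, 208.2833123160992) (428, 197, 24, 24)
s red (218.06746626686657, 266.9845077461269) (203, 259, 31, 18)
knob z200 [ 571.29186438 -127.07065783  200.        ] [ 572.49456547 -128.47552126  195.        ]
fence 41.5 [[445.0, 260.0], [460.0, 233.0], [462.0, 235.0], [447.0, 262.0]] [[501.3, -182.4], [558.9, -215.3], [556.2, -220.2], [498.6, -187.3]]
green 3697.0 [[499, 175], [443, 190], [455, 198], [454, 214], [438, 226], [457, 221], [462, 224], [466, 241], [457, 250], [518, 238], [511, 214], [515, 206]]
```

View pics/c1.png

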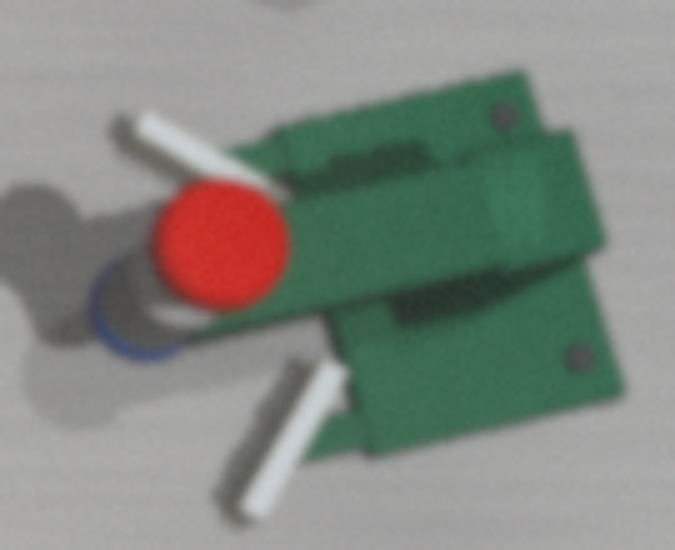

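The crop shows the foot plate's far edge from (499.6,174.4) to (520,239) and its near lower corner at (469.6,251.6). The fence tops run from (423,184) to (453,199) and from (462,233) to (445,262), and the knob is at (439.5,208).

Run:
```python
from h import *
t=env.capture("top");s=env.capture("scene")
p=lambda x,y,z:onz(t,395+x/5-.4,160+y/5-.4,z)[:2]
a,b,c=p(523,72,14),p(625,395,14),p(373,458,14);print("foot",a,b,c,np.linalg.norm(a-b),np.linalg.norm(b-c))
M=(a+b)/2;e=(a-b)/np.linalg.norm(a-b);x1=np.array([e[1],-e[0]]);x1*=np.sign(-x1[1]);x2=(b-c)/np.linalg.norm(b-c)
print("axis from edge, side",np.degrees(np.arctan2(*x1[::-1])),np.degrees(np.arctan2(*x2[::-1])),"origin",M-212*x1)
f1=p(140,128,32),p(265,197,32);f2=p(318,362,32),p(240,508,32)
d1=f1[1]-f1[0];d2=f2[0]-f2[1]
print("fences",f1,f2,np.degrees(np.arctan2(*d1[::-1])),np.degrees(np.arctan2(*d2[::-1])))
k=np.linalg.solve(np.c_[d1,-d2],f2[0]-f1[0]);V=f1[0]+k[0]*d1
ax=d1/np.linalg.norm(d1)+d2/np.linalg.norm(d2);ax/=np.linalg.norm(ax);print("V",V,np.degrees(np.arctan2(*ax[::-1])),"origin",V-114*ax)
print("knob tri",tri(t,(439.4,208.2),s,(218,267)))
q=blobs(s["color"],*RED,(190,250,245,290))[0]
print("arm end far corners z128",p(573,132,128),p(604,242,128))
```

```text
foot [ 695.47095124 -312.29017043] [ 553.05354312 -349.23006266] [ 523.8697002  -240.22648449] 147.13012530354175 112.84270796508848
axis from edge, side -75.4591891922903 -75.01156369076328 origin [ 571.03550564 -125.55067722]
fences (array([ 661.42572961, -139.56305917]), array([ 632.23967072, -192.12372396])) (array([ 561.50328247, -212.35546099]), array([ 499.33272118, -177.89037102])) -119.04268224179467 -29.002386377570925
V [ 607.00009617 -237.57723388] -74.0225343096828 origin [ 575.62053913 -127.98105055]
knob tri (array([ 572.13299957, -126.96479119,  198.18548782]), np.float64(1.1542711246364716))
arm end far corners z128 [ 634.98317668 -282.26164795] [ 592.02796318 -291.87495772]
```

```bash
cat >> h.py <<'E'
from scipy.spatial.transform import Rotation as Ro
O=np.array([572.,-126.5]);AX=np.array([np.cos(np.radians(-75.2)),np.sin(np.radians(-75.2))])
def down(d):
    "tool down, jaws opening across the horizontal direction d; the half turn nearest to the present pose"
    now=Ro.from_rotvec(env.current_eef_rot());n=np.array([-d[1],d[0],0]);best=[]
    for y in(n,-n):
        z=np.array([0,0,-1.]);r=Ro.from_matrix(np.c_[np.cross(y,z),y,z]);best.append(((now.inv()*r).magnitude(),r.as_rotvec()))
    return min(best,key=lambda b:b[0])[1]
def at(p,z):return [float(p[0]),float(p[1]),float(z)]
E
python3 - <<'E'
from h import *
t=env.capture("top");c=np.array(cheese(t)[1][0])
d=(O-c)/np.linalg.norm(O-c);r=down(d)
S=c-d*105;E=O-d*76
print(S,E,r,env.solve_ik(at(S,200),r),env.solve_ik(at(E,30),r))
env.move_ptp(at(S,200),r);print(env.current_clock())
print(env.move_l(at(S,30),None,120,guard=8),env.current_force())
print(env.move_l(at(O-d*125,30),None,60,guard=25),env.current_position(),env.current_force(),env.current_clock())
t=env.capture("top");print(cheese(t)[1]);s=env.capture("scene");cv2.imwrite("pics/s3.png",s["color"])
E
```

```text
[540.74526725 131.76919098] [562.86939108 -51.05046733] [2.08373153 2.35109917 0.        ] [0.23902231 0.08894256 0.07499468 1.55684845 0.         1.68938815] [-0.09044936  0.15234068 -0.18557465  1.232881    0.          1.35991648]
2.4
False [-0.089166    0.22072454  0.84482413]
False [556.94845953  -2.32815766  29.97480633] [-1.03985224  3.87108025  0.06059213] 6.3667Traceback (most recent call last):
  File "<stdin>", line 9, in <module>
  File "h.py", line 19, in cheese
    c=blobs(t["color"],*YEL,(250,100,600,340),200)[0]
      ~~~~~~~~~~~~~~~~~~~~~~~~~~~~~~~~~~~~~~~~~~~~^^^
IndexError: list index out of range
```

Friction is about 4 N, so the cheese is being pushed, but the arm hides it from the top camera. I'll look in the scene view.

Run:
```python
from h import *
s=env.capture("scene");cv2.imwrite("pics/s4.png",s["color"])
```

```text
(no output)
```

View pics/s4.png

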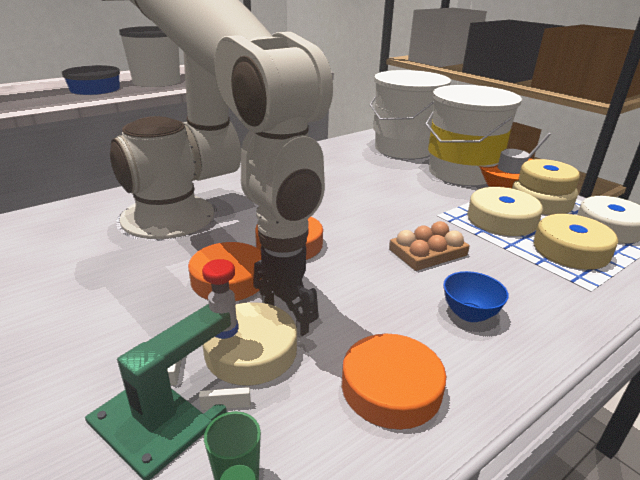

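The cheese, at about (250,340), sits squarely against both fingers and is heading into the stand. The knob and tube are clear of the gripper. I'll push on to the fences.

Run:
```python
from h import *
p=np.array(env.current_position())[:2];d=(O-np.array([553.4,27.3]));d/=np.linalg.norm(d)
print(env.move_l(at(p+d*58,30),None,30,guard=13));q=np.array(env.current_position())
print(q,(q[:2]-O)@d,(q[:2]-O)@AX,env.current_force(),env.current_clock())
s=env.capture("scene")
env.move_l(at(q[:2]-AX*50,30),None,100);env.move_l(at(q[:2]-AX*50,230),None,150)
env.command_gripper(0.0)
env.move_ptp(at(O-AX*250,300),down(d))
t=env.capture("top");P,ci=cheese(t);c=np.array(ci[0])
print("cheese",ci,"stand frame",(c-O)@AX,(c-O)@np.array([-AX[1],AX[0]]),env.current_clock())
cv2.imwrite("pics/t5.png",np.hstack([cv2.resize(t["color"][150:280,340:530],None,fx=2.1,fy=2.1),cv2.resize(s["color"][250:480,70:330],(399,273))]))
```

```text
True
[562.07798963 -48.60701428  29.75851024] -78.5207948259145 -77.84329586523737 [0.33308303 3.05933494 2.31483934] 7.9
cheese ((570.2767333984375, -122.64845275878906), 81.95901489257812) stand frame -4.163967098279282 -0.6822330509349163 11.5167
```

View pics/t5.png

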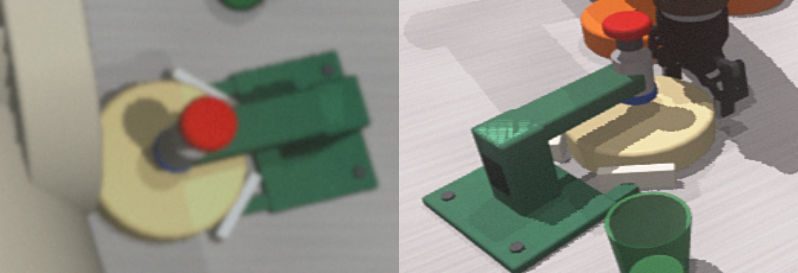

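In the picture the cheese is against or very near both fences. The arm overlaps its left edge, so I'll move the arm aside and measure the near rim.

Run:
```python
from h import *
env.move_ptp([330,170,300],down(AX))
t=env.capture("top");x=blobs(t["color"],*YEL,(330,150,530,290),200)[0]
P=np.array([onz(t,u,v,50)[:2] for u,v in x[:,0]])-O
N=np.array([-AX[1],AX[0]]);Q=np.c_[P@AX,P@N];Q=Q[Q[:,0]<-10]
from scipy.optimize import least_squares
f=lambda p:np.hypot(Q[:,0]-p[0],Q[:,1]-p[1])-p[2]
r=least_squares(f,[0,0,80],loss="soft_l1");print(r.x,np.abs(f(r.x)).max(),Q[:,0].min(),env.current_clock())
f2=lambda p:np.hypot(Q[:,0]-p[0],Q[:,1]-p[1])-80.2
print(least_squares(f2,[0,0],loss="soft_l1").x)
rt=cen(blobs(t["color"],*RED,(400,170,480,250))[0]);k=onz(t,*rt,199)[:2]-O;print("knob",rt,k@AX,k@N)
cv2.imwrite("pics/t6.png",cv2.resize(t["color"][150:280,360:530],None,fx=4,fy=4))
```

```text
[-6.00218363 -2.80933496 77.85675049] 71.36032161243472 -85.23754881779348 12.3417
[-2.97847416 -2.69060728]
knob (439.3415032679738, 208.35049019607843) 0.477080810740533 -0.737157878746599
```

View pics/t6.png

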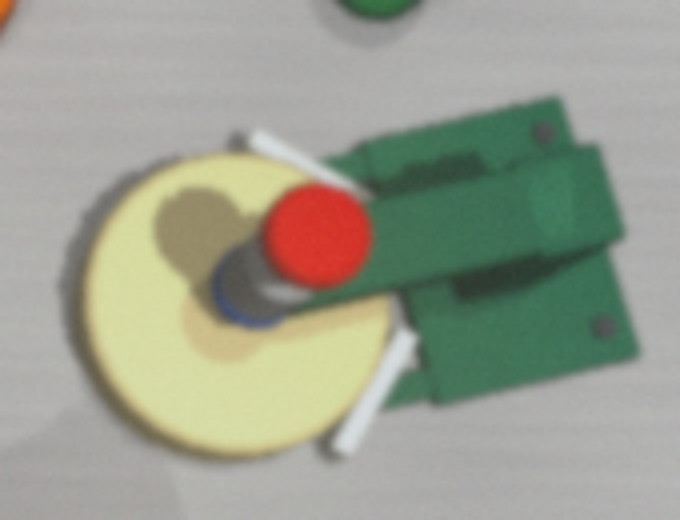

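The cheese touches the lower fence, but the fit puts it about 3 mm short and about 2.7 mm off to one side. I'll give it one more push along +x with the fingers shut, so the V can centre it.

Run:
```python
from h import *
r=down(AX);N=np.array([-AX[1],AX[0]])
env.move_ptp(at(O-AX*135,200),r)
env.move_l(at(O-AX*135,30),None,150,guard=10)
print(env.move_l(at(O-AX*103,30),None,80,guard=20))
print(env.move_l(at(O-AX*80,30),None,25,guard=20));q=np.array(env.current_position())
print(q,(q[:2]-O)@AX,env.current_force(),env.current_clock())
env.hold(0.2);print(env.current_force(),env.current_position())
env.move_l(at(O-AX*135,30),None,150);env.move_l(at(O-AX*135,260),None,200)
env.move_ptp([330,170,300],r)
t=env.capture("top");x=blobs(t["color"],*YEL,(330,150,530,290),200)[0]
P=np.array([onz(t,u,v,50)[:2] for u,v in x[:,0]])-O
Q=np.c_[P@AX,P@N];Q=Q[(Q[:,0]<-10)&(np.hypot(*Q.T)>65)]
from scipy.optimize import least_squares
f2=lambda p:np.hypot(Q[:,0]-p[0],Q[:,1]-p[1])-80.2
print(least_squares(f2,[0,0],loss="soft_l1").x,env.current_clock())
s=env.capture("scene")
cv2.imwrite("pics/t7.png",np.hstack([cv2.resize(t["color"][150:280,360:530],None,fx=3,fy=3)[:390,:],cv2.resize(s["color"][250:480,70:240],(288,390))]))
```

```text
False
True
[548.43573794 -38.18499993  29.78101091] -91.40439841671439 [-1.35147243  3.91627386  1.8808185 ] 15.8667
[0.07721884 2.71453121 2.26499908] [548.28481551 -38.20338532  29.47395245]
[-3.41866421 -2.54556498] 18.9
```

View pics/t7.png

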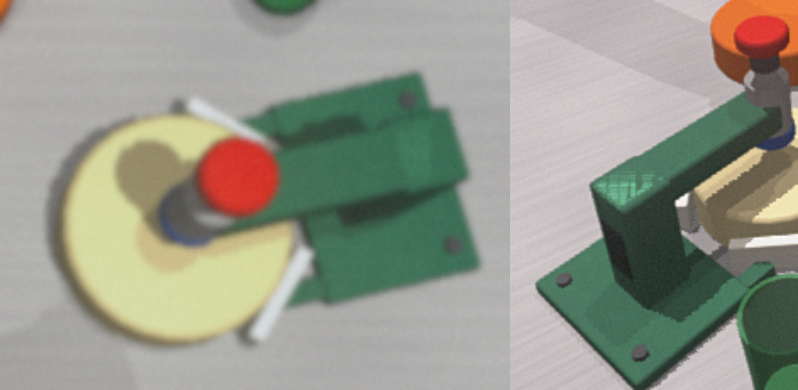

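Both pushes, one with two-finger contact and one with a single contact, stopped hard at the seated position: TCP at -78.5 mm and -91.4 mm, against an expected -79 and about -91. The second push left the cheese where it was, and the rim touches both fences in the picture. The 3 mm offset is rim and side bias in the image fit. Next is the knob.

Run:
```python
from h import *
K=np.array([572.0,-127.0])
env.command_gripper(0.0)
env.move_ptp(at(K,290),down(AX));env.move_l(at(K,232),None,100,guard=6);env.hold(.2)
f0=env.current_force()[2];print("f0",f0)
for z in(215,200,194,190):
    g=env.move_l(at(K,z),None,25,guard=14);print(z,g,env.current_position()[2],env.current_force()[2]-f0)
    if g:break
z=env.current_position()[2]
z=z if g else 190
while z>183:
    z-=0.7;env.move_l(at(K,z),None,20);env.hold(.05);f=env.current_force()[2]-f0
    print(round(z,2),env.current_position()[2],round(f,1))
    if f>24:break
env.hold(.8);print(env.current_position(),env.current_force(),env.current_clock())
s=env.capture("scene");cv2.imwrite("pics/s8.png",cv2.resize(s["color"][180:480,70:370],None,fx=2,fy=2))
```

```text
f0 0.7481819732958489
215 False 215.30066034706002 1.7736443888668507
200 False 200.1911521684314 3.4211351319254666
194 False 194.26196580749692 3.7826934506365335
190 False 190.8013803215686 8.18722836230441
189.3 190.33005688389784 9.1
188.6 189.6932463252881 9.0
187.9 189.13849287691437 10.5
187.2 188.48136974274976 10.3
186.5 187.88416242996087 10.4
185.8 187.22634102436461 11.3
185.1 186.61131877286206 11.9
184.4 186.06038692653064 12.5
183.7 185.98522214977865 16.2
183.0 185.97244784524668 19.7
182.3 185.92665645262795 24.2
[ 572.32376197 -127.06252895  185.93197482] [-6.0340606   0.48478697 25.73881037] 27.9083
```

View pics/s8.png

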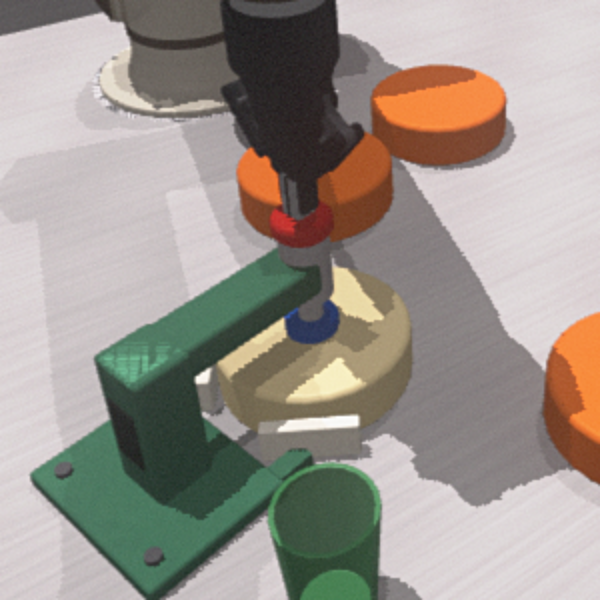

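The picture shows the pad on the cheese, with the soft stop near z = 194 and the firm stop at z = 186, where the force climbed from 12.5 to 24 N. I held it there for more than 0.8 s and will now release it and check.

Run:
```python
from h import *
K=np.array([572.0,-127.0])
env.move_l(at(K,240),None,40);env.move_l(at(K,300),None,120);env.move_ptp([330,170,300],down(AX))
t=env.capture("top");s=env.capture("scene");N=np.array([-AX[1],AX[0]])
x=blobs(t["color"],*YEL,(330,150,530,290),200)[0]
P=np.array([onz(t,u,v,50)[:2] for u,v in x[:,0]])-O
Q=np.c_[P@AX,P@N];Q=Q[(Q[:,0]<-10)&(np.hypot(*Q.T)>65)]
from scipy.optimize import least_squares
f2=lambda p:np.hypot(Q[:,0]-p[0],Q[:,1]-p[1])-80.2
print(least_squares(f2,[0,0],loss="soft_l1").x,env.current_clock(),env.current_force())
a=cen(blobs(t["color"],*RED,(400,170,480,250))[0]);b=cen(blobs(s["color"],*RED,(190,250,245,300))[0]);print(a,b,tri(t,a,s,b))
cv2.imwrite("pics/f9.png",s["color"])
```

```text
[-3.50193394 -2.53845171] 31.725 [-0.38778629 -0.1830101  -0.83711347]
(439.2588916459884, 208.33333333333331) (217.93265007320645, 266.8452903855539) (array([ 571.83389136, -126.79773422,  198.22590808]), np.float64(0.9424834741502168))
```

View pics/f9.png

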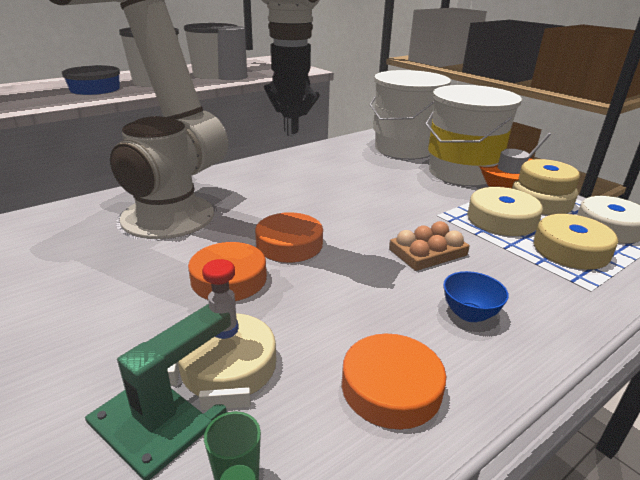

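The knob is back at its rest pixel (218,267), the cheese is flat under the stamp around (228,355), and the bystanders haven't moved.

```bash
python3 -c "
from workcell import env
env.close_job()"
```

```text
the job is handed in; nothing more can be done
```

I slid the cheese into the stand, pressed the red knob to its firm stop, let it rise and handed the job in at about 32 s on the robot's clock.

- **Cheese seated:** I pushed it in with the open fingers, then once more with the fingers shut. Both pushes stopped hard within about 0.5 mm of where a seated cheese should stop them, and the pictures show it touching both fences.
- **Press:** The soft stop came at about 28 mm of travel and the firm stop at about 36 mm. I held it at the firm stop for over 0.8 s at about 25 N.
- **Release:** The knob is back at its rest height, measured at 198.2 mm both before and after. The cheese did not move (under 0.1 mm between pictures), and the robot is clear of everything.
- **Bystanders:** The bowl, beaker, eggs and orange look-alikes look unmoved in the last scene picture.

**One check disagreed:** the circle fitted to the cheese's rim in the top view put its centre 3.5 mm short and 2.5 mm to one side of my estimate of the stand's origin. I put this down to the camera seeing part of the cheese's side, plus calibration error, because the second push did not change the reading.

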